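Back off the locking ring of a rod lead-through

TASK

Loosen the knurled locking ring of the lead-through that has the slim round rod standing in its middle (leave the one with the hexagonal plug alone): roll a fingertip along the ring's rim, counter-clockwise seen from above, until the dark line on its top comes into line with the pointed nose of the foot for the second time, that is, meet the nose once, go on one more full turn, and stop there. The ring is only pushed round from its outside, never gripped across or turned by its top face. Do not shift or lift the loose parts lying about, and finish with the hand clear.

Things in the scene. Friction and masses are not known exactly. Their poses are not given: they have to be found in the camera images.
- rod_port: lead-through to work on, bolted down: round steel foot 120 mm across, 10 mm thick, with a pointed nose with a dark line on it; above it the locking ring; in the ring's middle a dark gland 40 mm across up to 69 mm above the bench and an upright steel rod 14 mm thick up to 89 mm (both fixed). Origin: on the vertical axis at bench level; own z up, own -x points from the axis to the nose
- rod_port_axis (a point): point on the vertical axis of the rod lead-through, level with its ring's flat top (60 mm above the bench). The ring is knurled aluminium, 104 mm across its ridges, from 32 to 60 mm above the bench; 36 upright half-round ridges, about 2 mm proud and 9 mm apart, run round its rim. It is too wide to grip
- rod_port_nose (a point): tip of the foot's pointed nose, 82 mm from the axis and 10 mm above the bench
- rod_port_ring_line (a point): outer end of the dark engraved radial line (26 mm long) on top of the rod lead-through's ring, 44 mm from the axis, 60 mm above the bench; it turns with the ring
- rod_port_ring (a joint): angle of the rod lead-through's ring, rad, growing counter-clockwise from above. 0: tight (hard stop), line at the nose; line at the nose again at 6.283 (first time) and 12.566 (second time, the goal); hard stop at 18. Starts between 1.6 and 4.8. Does not rise; friction about 0.1 N m, stays where left. A fingertip pressed to the ridges with 5 to 20 N and moved along the rim takes it along
- plug_port: the other lead-through, to be left alone: same foot and ring, but a hexagonal plug, 32 mm across flats and ending 72 mm above the bench, in place of the rod. Origin on its vertical axis at bench level, own -x towards its nose
- plug_port_ring_line (a point): outer part of the engraved line on the plug lead-through's ring, 44 mm from its axis; its ring must not be turned
- vacuum_pot: round pot with a clear lid, 217 mm across, 279 mm high with its fittings: fixed furniture beside the work, an obstacle; origin under its centre
- brass_weight: loose brass weight, 31 mm across, 47 mm high; origin under its centre, as for all the loose parts here
- lab_timer: loose white bench timer with a display, 56 x 64 mm, 18 mm high
- blank_flange: loose disc-shaped blank flange, 40 mm across, 10 mm high
- vial: loose sample vial standing upright, 28 mm across, 66 mm high
- centring_ring: loose centring ring, 39 mm across, 9 mm high
- sample_jar: loose jar with a wide screw lid, 66 mm across, 76 mm high

How it is judged (in metres and radians):
On the way, in this order (a step that is already met when the one before it is completed fails the run):
1. the line on the rod lead-through's ring meets the nose for the first time and passes it (value of joint rod_port_ring above 6.2832 rad).
2. the line meets the nose for the second time (value of joint rod_port_ring between 12.3164 and 12.8164 rad), for 0.2 s.
At the end, for the whole second after the job is handed in: The rod lead-through's ring rests with its line at the nose for the second time: 12.566 rad from tight, within 0.25 rad (about 14 degrees) either way (all of step 2 and velocity of joint rod_port_ring between -0.05 and 0.05 rad/s); the robot touches nothing.
It fails at once if the rod lead-through's ring is gripped across or turned by its top face (touched by the fingers while the grasp point is within 35 mm of its axis, seen from above) (horizontal distance between the grasp point and rod_port_axis below 0.035 m and contact force between the fingers and rod_port above 0.5 N).
It fails at once if the plug lead-through's ring is turned (its line moves more than 6 mm) (distance of plug_port_ring_line from where it was at the start of the episode above 0.006 m).
It fails at once if a loose part is shifted or lifted by more than 20 mm (distance of any of brass_weight, lab_timer, blank_flange, vial, centring_ring, sample_jar from where it was at the start of the episode above 0.02 m).
It also fails if it takes over 67 s, if anything falls off the work surface, if the arm or the gripper's body presses on something with over 40 N, if the wrist force passes 120 N, or if a joint passes its speed limit or range.

ROBOT

A 6-joint arm with a two-finger parallel gripper is mounted at the origin on a cart in front of the work surface, level with it; the furniture and walls round the work are solid. World frame = base frame: x ahead of the robot, y to its left, z up, the work surface at z = 0. Lengths are in mm, angles in rad, forces in N, time in s.
With the tool pointing down it reaches from about 350 to 975 mm from the base axis. Payload 7.1 kg.
Tool frame: the origin (TCP) lies on the centre line of the jaws, within the pads' length; the fingertips stand 14 mm ahead of it and the grasp point (between the pads) lies 5 mm behind it; x points along the fingers, z is the direction in which the jaws open and shut, and the axes are right-handed (so a half turn about x gives the same grasp; the last joint's range is limited). The gripper opens to 88 mm and grips with 3 to 60 N. Pads are 20 mm wide; open, the fingers measure 115 mm over their backs; the gripper's body (75 mm by 178 mm) begins 61 mm behind the grasp point.
Start: joints at [1.126, 0.423, 1.63, -0, 1.089, -0.019], TCP at [258.123, 569.19, 236.675] pointing down, gripper open.
Joint ranges: [-3, 3], [-0.9, 2.11], [0.09, 2.58], [-1.31, 4.45], [0.11, 2.69], [-2.54, 2.54]. Speed limits (rad/s): [2.39, 2.39, 3.01, 3.14, 3.14, 3.14].

INTERFACE

Orientations are given as a rotation vector (axis times angle).
In Python, from workcell import ctrl gives the robot as it stands.
- The arm moves only by the tool servo_tool, never from a script. Its argument "plan" is a list that holds one entry, the list of rows, each a list of 7 numbers: the shift along the tool's x, y, z in cm, then the turn, a rotation vector about the tool's x, y, z in rad, then the finger opening in cm, from 0 to 8.78. A call has 1 to 8 rows; each row is the pose to reach, as a shift and turn from the pose commanded when the call began, along the tool's axes at that moment; what a row does not reach only later rows make up. A row lasts 1/12 s, in which the tool goes at most 41.7 mm and 7.16 degrees, less where a joint would pass 70% of its speed; a pose out of reach is approached as far as the arm can. A call with a gripper value outside its range is refused whole. The fingers move at their own pace and stop on an object; the grip force is fixed at half the most. Time passes only in rows, so rows that repeat a pose let the fingers close. It gives the time, the measured TCP pose, the force and the opening at its end, in the units of the state.
- ctrl.get_obs(): the state, without advancing time (a new reading comes with each control period).
- ctrl.get_image(name): name is "scene" or "side" or "wrist"; returns the picture (384x512x3 uint8, red, green, blue); there is no depth.
- ctrl.calibration(name): a dict with "K" (3x3 intrinsics, pixels), "dist" ([k1, k2, p1, p2, k3] as OpenCV has them; the pictures are not rectified), "view" (4x4, takes a point from world to camera coordinates). Camera axes: x right, y up, looking along -z (the intrinsics and any distortion apply to the point x, -y, -z); pixel columns grow to the right and rows downward; lengths in mm; the calibration is good to about 2 mm. A picture is of the moment at which its call begins: read the wrist's pose just before it. calibration takes no time and is no camera call; for the wrist camera it gives the pose at the moment of the call.
- ctrl.close_job(): hands the job in, once; it reports no verdict.
The state is a dict: "t": time; "qpos": joint angles; "qvel": joint speeds; "joint_torque": joint torques, N m; "ee_pos": TCP position; "orientation": TCP orientation; "ft_force": force on the tool from outside, world axes, zero at the start; "moment": the same for the moment, N m; "width": finger opening in mm.
Only numpy, scipy, OpenCV 4.12 (cv2) and the standard library are available. Lean on these libraries where they do the work, as an engineer would, in place of code of your own. Each camera call takes 0.05 s, during which the arm holds its last target.

## Working session

There is one attempt and no reset: what is moved stays moved. The work goes in short steps, Python scripts to look and compute and a tool call to move; the robot and the scene stay as the last step left them, time stands still between calls to the robot, and variables do not carry over. Pictures are saved under pics/ and viewed, and the job is handed in when it is done.

Besides the shell and the picture viewer there is one more tool, called as name([rows], argument=value, ...), one row to a line, values as JSON. servo_tool: Moves the arm, as the interface text tells. Its arguments: {"type":"object","properties":{"plan":{"type":"array","items":{"type":"array","items":{"type":"array","items":{"type":"number"}}}}},"required":["plan"]}

```bash
mkdir -p pics; ls
python3 - <<'E'
from workcell import ctrl
import cv2
print(ctrl.get_obs())
for n in ["scene","side","wrist"]:
    c=ctrl.calibration(n); print(n,c)
    im=ctrl.get_image(n); cv2.imwrite(f"pics/{n}0.png",im[:,:,::-1])
E
```

```text
pics
{'t': 0.0, 'qpos': array([ 1.12601887e+00,  4.23845666e-01,  1.63069846e+00,  2.75019516e-05,
        1.08859468e+00, -1.89971609e-02]), 'qvel': array([-4.58480346e-04, -1.58571662e-03,  3.94128368e-04,  7.50766065e-04,
        2.18139876e-05, -9.76416430e-04]), 'joint_torque': array([ 2.45989846e-03, -5.44618571e+01, -2.73673224e+01,  6.45485125e-02,
        2.26796960e-02, -1.15737125e-04]), 'ee_pos': array([257.87999026, 568.72317911, 235.8953461 ]), 'orientation': array([-0.89092265,  1.3824207 ,  0.88962101]), 'ft_force': array([ 0.35953361, -0.10494692, -0.40805537]), 'moment': array([-0.03753652,  0.05596951,  0.0454468 ]), 'width': 87.431228925993}
scene {'K': array([[360.00238045,   0.        , 263.65899331],
       [  0.        , 360.00238045, 190.25278117],
       [  0.        ,   0.        ,   1.        ]]), 'dist': array([0.01600313, 0.        , 0.        , 0.        , 0.        ]), 'view': array([[ 7.16967744e-01, -6.97009413e-01,  1.16246340e-02,
        -1.77536846e+02],
       [ 5.50524180e-01,  5.76360293e-01,  6.03930410e-01,
        -4.83273273e+02],
       [
[... 660 characters left out ...]
40084367e+03],
       [ 0.00000000e+00,  0.00000000e+00,  0.00000000e+00,
         1.00000000e+00]])}
wrist {'K': array([[340.24835438,   0.        , 248.90273896],
       [  0.        , 340.24835438, 189.10666251],
       [  0.        ,   0.        ,   1.        ]]), 'dist': array([-0.05605403,  0.        ,  0.        ,  0.        ,  0.        ]), 'view': array([[ 4.12307850e-01,  9.11044419e-01, -5.49956597e-04,
        -6.25128515e+02],
       [-8.68085075e-01,  3.92682581e-01, -3.03691774e-01,
         3.69223922e+01],
       [-2.76460738e-01,  1.25691912e-01,  9.52770174e-01,
        -3.91391536e+02],
       [ 0.00000000e+00,  0.00000000e+00,  0.00000000e+00,
         1.00000000e+00]])}
```

View pics/scene0.png

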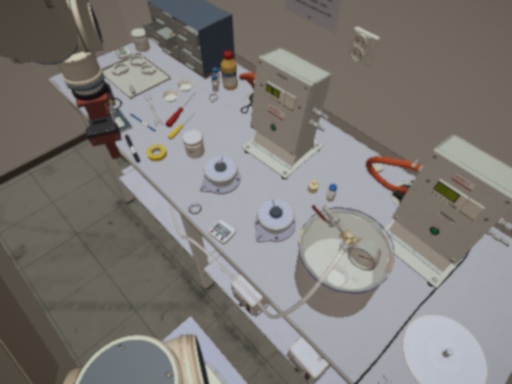

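View pics/side0.png

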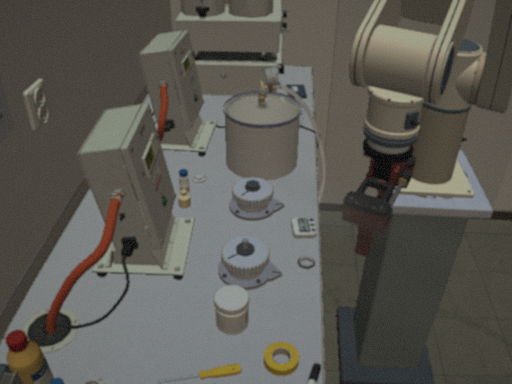

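View pics/wrist0.png

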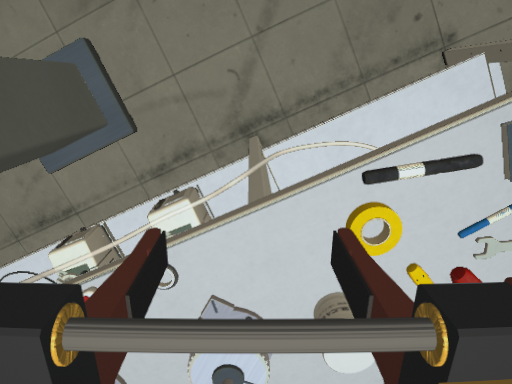

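Run:
```python
import cv2
s=cv2.imread("pics/scene0.png")[145:255,170:310]; cv2.imwrite("pics/sc_c.png",cv2.resize(s,None,fx=5.5,fy=5.4,interpolation=cv2.INTER_CUBIC))
s=cv2.imread("pics/side0.png")[165:340,170:330]; cv2.imwrite("pics/si_c.png",cv2.resize(s,None,fx=3.4,fy=3.4,interpolation=cv2.INTER_CUBIC))
```

```text
(no output)
```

View pics/sc_c.png

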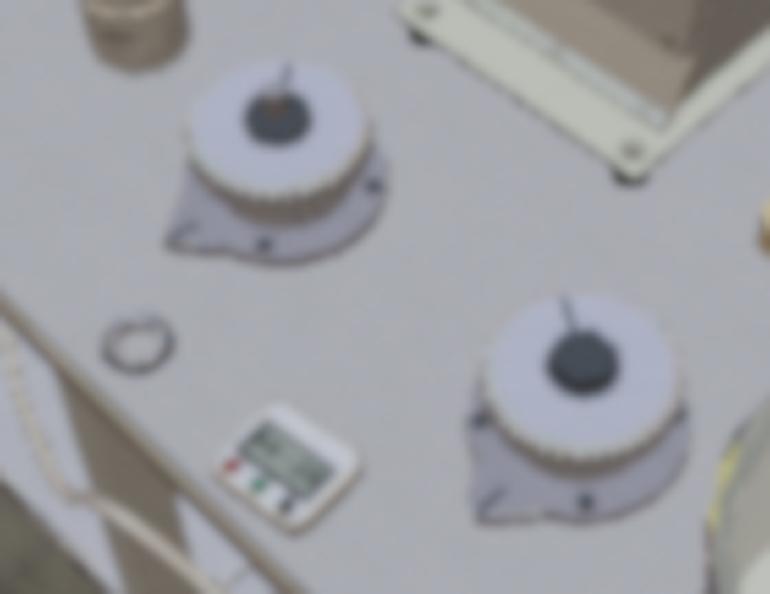

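View pics/si_c.png

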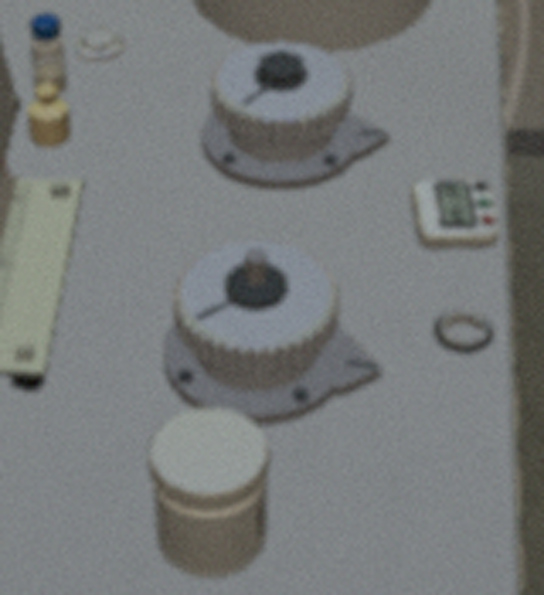

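```bash
cat > h.py <<'E'
import numpy as np, cv2
from workcell import ctrl
def ray(c,px):
    u=cv2.undistortPoints(np.array([[px]],float),c["K"],c["dist"])[0,0]
    V=c["view"];R=V[:3,:3];t=V[:3,3]
    d=R.T@np.array([u[0],-u[1],-1.]); o=-R.T@t
    return o,d
def onz(c,px,z):
    o,d=ray(c,px); return (o+d*(z-o[2])/d[2])[:2]
def proj(c,P):
    V=c["view"];p=V[:3,:3]@np.asarray(P,float)+V[:3,3]
    return cv2.projectPoints(np.array([[p[0],-p[1],-p[2]]]),np.zeros(3),np.zeros(3),c["K"],c["dist"])[0][0,0]
E
python3 - <<'E'
from h import *
np.set_printoptions(precision=1,suppress=True)
sc=ctrl.calibration("scene");si=ctrl.calibration("side")
f=lambda x,y:(170+x/5.5,145+y/5.4)
g=lambda x,y:(170+x/3.4,165+y/3.4)
for n,a,b,z in [("ring",f(279,129),g(257,296),60),("gland",f(278,120),g(257,286),69),("nose",f(167,243),g(379,370),10),("line",f(289,66),g(199,317),60),
 ("pring",f(585,380),g(281,85),60),("pnose",f(480,522),g(387,135),10),("pline",f(566,300),g(247,103),60),
 ("jar",(193.5,138),g(210,450),76),("timer",f(289,462),g(458,208),18),("cring",f(139,343),g(463,329),5)]:
    print(n,onz(sc,a,z),onz(si,b,z))
E
```

```text
ring [480.9 430. ] [484.4 441.6]
gland [480.4 429. ] [484.3 442.4]
nose [404.4 443.1] [406.2 448.9]
line [516.2 463. ] [518.  464.1]
pring [483.2 192.5] [488.7 209.8]
pnose [406.6 189.4] [409.5 196.3]
pline [512.2 235. ] [511.2 234.8]
jar [494.  579.1] [496.3 588.2]
timer [357.1 280.2] [356.7 289.8]
cring [351.9 402. ] [352.6 400.6]
```

Run:
```python
from h import *
from scipy.spatial.transform import Rotation as R
np.set_printoptions(precision=3,suppress=True)
o=ctrl.get_obs(); print(o['t'],o['ee_pos']); print(R.from_rotvec(o['orientation']).as_matrix())
c=ctrl.calibration("wrist");V=c["view"];print(-V[:3,:3].T@V[:3,3], V[:3,:3])
sc=ctrl.calibration("scene")
for p in [(284.5,178),(245,151),(283,160)]: print(onz(sc,p,5))
for p in [(300,250),(347,288),(394,250)]: print('pot',onz(sc,p,200))
```

```text
0.15 [257.944 568.82  236.08 ]
[[-0.    -0.911  0.413]
 [-0.001  0.413  0.911]
 [-1.    -0.    -0.001]]
[181.611 604.255 383.873] [[ 0.412  0.911 -0.   ]
 [-0.868  0.393 -0.304]
 [-0.277  0.126  0.953]]
[631.25  298.613]
[619.351 473.639]
[683.595 355.775]
pot [387.212  33.441]
pot [392.482 -90.726]
pot [ 535.331 -108.417]
```

servo_tool([
  [[0,-3,0,-0.05,0,0,5],[0,-7,0,-0.12,0,0,3],[0,-11,-0.4,-0.2,0,0,1],[0,-15,-0.6,-0.28,0,0,0],[0,-19,-0.8,-0.36,0,0,0],[0,-23,-1,-0.426,0,0,0],[0,-26.5,-1.2,-0.426,0,0,0],[0,-29.5,-1.2,-0.426,0,0,0]],
])

```text
t: 0.82
ee_pos: [523.8, 434.5, 236.3]
orientation: [-1.209, 1.21, 1.209]
ft_force: [-0.4, 0.5, -0.3]
width: 38.2
```

Run:
```python
from h import *
from scipy.spatial.transform import Rotation as R
np.set_printoptions(precision=3,suppress=True)
o=ctrl.get_obs(); print(o); print(R.from_rotvec(o['orientation']).as_matrix())
c=ctrl.calibration("wrist"); np.save("c1.npy",c,allow_pickle=True)
cv2.imwrite("pics/w1.png",ctrl.get_image("wrist")[:,:,::-1]);
```

```text
{'t': 0.8167, 'qpos': array([ 0.675,  0.505,  1.497, -0.   ,  1.14 , -0.895]), 'qvel': array([-0.464,  0.225, -0.371,  0.007,  0.148, -0.456]), 'joint_torque': array([  1.48 , -62.065, -26.663,  -0.085,  -0.073,   0.345]), 'ee_pos': array([523.785, 434.531, 236.346]), 'orientation': array([-1.209,  1.21 ,  1.209]), 'ft_force': array([-0.369,  0.495, -0.275]), 'moment': array([ 0.035, -0.025,  0.007]), 'width': 38.216986707947314}
[[-0.    -1.     0.001]
 [-0.001  0.001  1.   ]
 [-1.     0.    -0.001]]
```

View pics/w1.png

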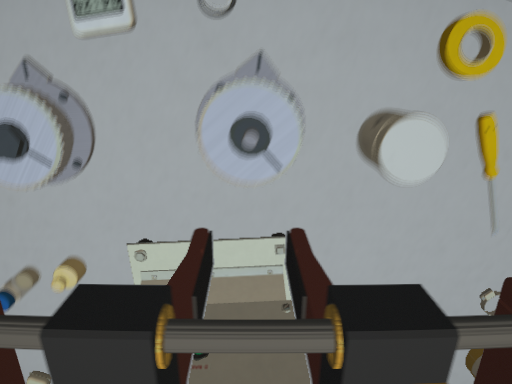

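servo_tool([
  [[0,0,0,0,0,0,0],[0,0,0,0,0,0,0],[0,0,0,0,0,0,0],[0,0,0,0,0,0,0],[0,0,0,0,0,0,0],[0,0,0,0,0,0,0]],
])

```text
t: 1.37
ee_pos: [521.0, 437.1, 236.8]
orientation: [-1.21, 1.208, 1.21]
ft_force: [-0.0, -0.1, -0.9]
width: 0.5
```

Run:
```python
from h import *
np.set_printoptions(precision=3,suppress=True)
o=ctrl.get_obs(); print(o['qvel'],o['ee_pos'],o['width'])
c=ctrl.calibration("wrist"); np.save("c2.npy",c,allow_pickle=True)
im=ctrl.get_image("wrist")[:,:,::-1]; cv2.imwrite("pics/w2.png",im)
cv2.imwrite("pics/w2c.png",cv2.resize(im[40:200,180:320],None,fx=3.7,fy=3.7,interpolation=cv2.INTER_CUBIC))
```

```text
[-0.005  0.002 -0.003 -0.001 -0.003 -0.001] [520.984 437.113 236.83 ] 0.521135626609048
```

View pics/w2c.png

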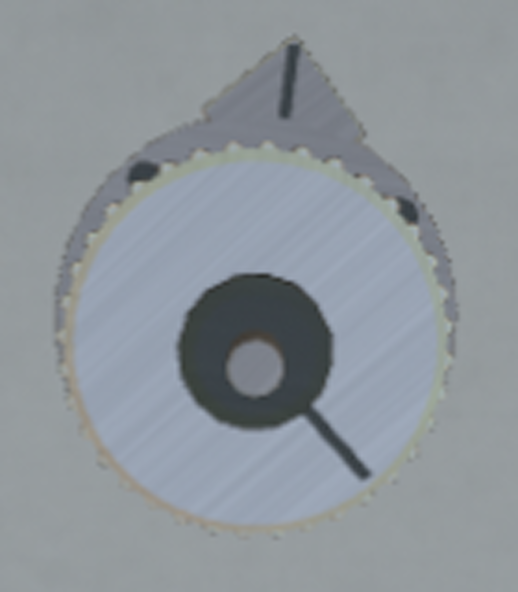

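View pics/w2.png

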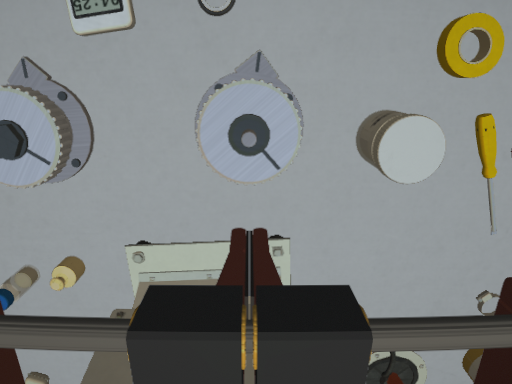

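Run:
```python
from h import *
np.set_printoptions(precision=1,suppress=True)
c=np.load("c2.npy",allow_pickle=True).item()
f=lambda x,y:(180+(x+.5)/3.7-.5,40+(y+.5)/3.7-.5)
P={}
for n,p,z in [("ring",(258.5,342.5),60),("L",(75,342),60),("R",(442,342),60),("T",(258,160),60),("B",(258,525),60),("gland",(256,352),69),("rod",(255,366),89),("nose",(295,38),10),("line",(367,476),60)]:
    P[n]=onz(c,f(*p),z);print(n,P[n])
for n,p,z in [("jar",(411,148),76),("jarL",(376,148),76),("jarR",(445,148),76),("cring",(217,0),5),("plugring",(8,138),60),("vial",(20,285),60),("brass",(66,275),40),("plate",(250,240),5)]: print(n,onz(c,p,z))
A=np.array([P["gland"],P["rod"],P["ring"]]).mean(0)
a=lambda v:np.degrees(np.arctan2(v[1],v[0]))
print(A,a(P["nose"]-A),a(P["line"]-A),np.linalg.norm(P["nose"]-A),np.linalg.norm(P["line"]-A),np.radians((a(P["line"]-A)-a(P["nose"]-A))%360))
```

```text
ring [483.8 438.5]
L [483.7 391.2]
R [483.5 485.8]
T [438.6 438.2]
B [532.7 438.5]
gland [484.8 437.8]
rod [485.1 437.6]
nose [405.9 448.6]
line [519.1 467.4]
jar [495.1 588.6]
jarL [495.4 555.5]
jarR [494.8 621.4]
cring [357.7 405.4]
plugring [488.3 200.8]
vial [655.9 177.5]
brass [654.  222.2]
plate [624.  439.7]
[484.6 438. ] 172.32958654696094 40.47187893432743 79.36620064017697 45.363641923538154 3.98183416520714
```

servo_tool([
  [[0,-3,-0.4,0,0,0,0],[2,-4.2,-0.7,0,0,0,0],[5.5,-4.2,-0.7,0,0,0,0],[9,-4.2,-0.7,0,0,0,0],[12.5,-4.2,-0.7,0,0,0,0],[15.5,-4.2,-0.7,0,0,0,0],[17.5,-4.2,-0.7,0,0,0,0],[18.5,-4.2,-0.7,0,0,0,0]],
])

```text
t: 2.08
ee_pos: [561.9, 428.5, 48.1]
orientation: [-1.21, 1.214, 1.211]
ft_force: [-0.3, 0.2, -0.9]
width: 0.5
```

servo_tool([
  [[0,0,0,0,0,0,0],[0,0,0,0,0,0,0],[0,0.3,0,0,0,0,0],[0,0.6,0,0,0,0,0],[0,0.6,0,0,0,0,0],[0,0.6,0,0,0,0,0]],
])

```text
t: 2.58
ee_pos: [558.1, 429.9, 53.0]
orientation: [-1.209, 1.207, 1.209]
ft_force: [0.1, 0.0, 0.5]
width: 0.5
```

servo_tool([
  [[0,0.4,0,0,0,0,0],[0,0.8,0,0,0,0,0],[0,1.0,0,0,0,0,0],[0,1.0,0,0,0,0,0],[0,1.0,0,0,0,0,0]],
])

```text
t: 3.0
ee_pos: [548.7, 429.5, 52.1]
orientation: [-1.21, 1.207, 1.208]
ft_force: [4.6, -0.7, -0.5]
width: 0.6
```

Run:
```python
from h import *
for n in ["side","scene"]:
    im=ctrl.get_image(n)[:,:,::-1]
    r=im[210:310,190:310] if n=="side" else im[130:220,160:280]
    cv2.imwrite(f"pics/{n}3.png",cv2.resize(r,None,fx=5,fy=5,interpolation=cv2.INTER_CUBIC))
```

```text
(no output)
```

View pics/side3.png

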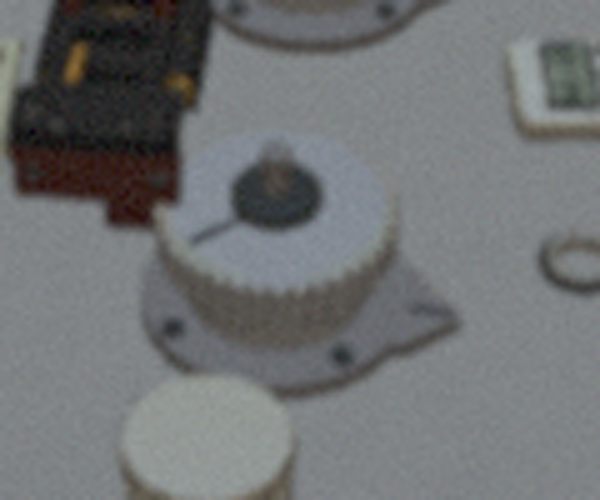

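servo_tool([
  [[0,0.1,0,0,0,0,0],[0,0.1,0.3,0,0,0,0],[0,0.1,0.6,0,0,0,0],[0,0.1,0.9,0,0,0,0],[0,0.1,1.2,0,0,0,0]],
])

```text
t: 3.52
ee_pos: [548.7, 441.4, 52.2]
orientation: [-1.21, 1.206, 1.207]
ft_force: [8.5, -2.1, -0.6]
width: 0.3
```

Run:
```python
from h import *
for n in ["side"]:
    im=ctrl.get_image(n)[:,:,::-1]
    r=im[210:310,190:310] if n=="side" else im[130:220,160:280]
    cv2.imwrite(f"pics/{n}4.png",cv2.resize(r,None,fx=5,fy=5,interpolation=cv2.INTER_CUBIC))
```

```text
(no output)
```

View pics/side4.png

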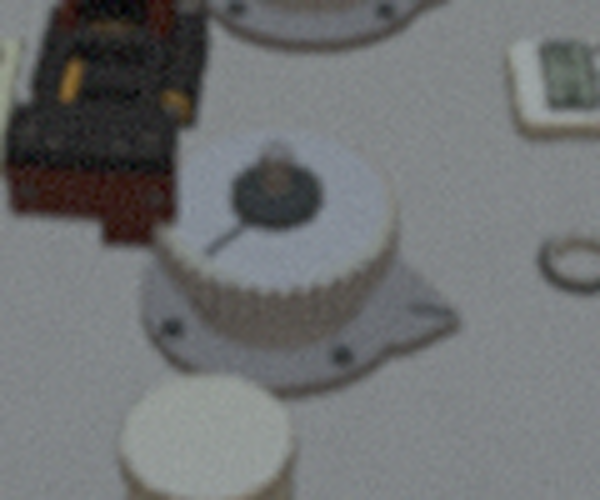

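```bash
cat > path.py <<'E'
import numpy as np,sys,json
# ccw offset path; usage: path.py cx cy n step hx hy penf penc [Ax Ay]
a=list(map(float,sys.argv[1:]))
cx,cy,n,st,hx,hy,pf,pc=a[:8]; A=np.array(a[8:10] if len(a)>8 else [485.,438.]); R=52.
pts=[]
for q,(sx,sy) in enumerate([(1,1),(-1,1),(-1,-1),(1,-1)]):
    # face preceding quadrant q: normal at q*90, slides from previous corner to this one
    nrm=np.array([[1,0],[0,1],[-1,0],[0,-1]][q]); tan=np.array([-nrm[1],nrm[0]])
    h=hx if q%2==0 else hy; w=hy if q%2==0 else hx
    for t in np.linspace(-w,w,60): pts.append((A+nrm*(R+h-pf)+tan*t,q*90))
    for th in np.radians(np.linspace(q*90,q*90+90,200)):
        pen=pf+(pc-pf)*min(1,np.sin(2*(th-np.pi/2*q))*3)
        pts.append((A+(R-pen)*np.array([np.cos(th),np.sin(th)])+np.array([sx*hx,sy*hy]),np.degrees(th)))
P=np.array([p for p,_ in pts]);T=np.array([t for _,t in pts])
P=np.vstack([P,P]);T=np.r_[T,T+360]
i=np.argmin(np.hypot(*(P[:len(T)//2]-[cx,cy]).T)); 
s=np.r_[0,np.cumsum(np.hypot(*np.diff(P[i:],axis=0).T))]
rows=[]
for k in range(1,int(n)+1):
    j=i+np.searchsorted(s,k*st); d=P[j]-[cx,cy]
    ry,rz=np.round(-d[0]/10*20)/20,np.round(d[1]/10*20)/20
    rows.append([0,float(ry),float(rz),0,0,0,0])
print(json.dumps(rows)); print("end cmd",cx-10*rows[-1][1],cy+10*rows[-1][2],"theta",T[j])
E
python3 path.py 546 442.1 8 5 11.7 13.5 3 4
```

```text
[[0, 0.05, 0.5, 0, 0, 0, 0], [0, 0.05, 1.0, 0, 0, 0, 0], [0, 0.15, 1.45, 0, 0, 0, 0], [0, 0.25, 2.0, 0, 0, 0, 0], [0, 0.4, 2.45, 0, 0, 0, 0], [0, 0.55, 2.9, 0, 0, 0, 0], [0, 0.8, 3.35, 0, 0, 0, 0], [0, 1.05, 3.75, 0, 0, 0, 0]]
end cmd 535.5 479.6 theta 36.18090452261307
```

servo_tool([
  [[0,0.05,0.5,0,0,0,0],[0,0.05,1.0,0,0,0,0],[0,0.15,1.45,0,0,0,0],[0,0.25,2.0,0,0,0,0],[0,0.4,2.45,0,0,0,0],[0,0.55,2.9,0,0,0,0],[0,0.8,3.35,0,0,0,0],[0,1.05,3.75,0,0,0,0]],
])

```text
t: 4.23
ee_pos: [535.6, 479.1, 51.4]
orientation: [-1.209, 1.21, 1.21]
ft_force: [1.7, -1.4, -0.0]
width: 0.7
```

```bash
python3 path.py 535.5 479.6 8 5 11.7 13.5 3 4
cat > look.py <<'E'
import sys
from h import *
k=sys.argv[1]
o=ctrl.get_obs(); print(o['t'],o['ee_pos'].round(1),o['ft_force'].round(1))
a=ctrl.get_image("side")[:,:,::-1][215:315,190:310]
b=ctrl.get_image("scene")[:,:,::-1][140:220,170:270]
a=cv2.resize(a,(400,333),interpolation=cv2.INTER_CUBIC);b=cv2.resize(b,(400,320),interpolation=cv2.INTER_CUBIC)
cv2.imwrite(f"pics/l{k}.png",np.hstack([a[:320],b]))
E
python3 look.py 1
```

```text
[[0, 0.3, 0.4, 0, 0, 0, 0], [0, 0.65, 0.75, 0, 0, 0, 0], [0, 1.05, 1.05, 0, 0, 0, 0], [0, 1.45, 1.35, 0, 0, 0, 0], [0, 1.9, 1.55, 0, 0, 0, 0], [0, 2.4, 1.75, 0, 0, 0, 0], [0, 2.85, 1.9, 0, 0, 0, 0], [0, 3.35, 2.0, 0, 0, 0, 0]]
end cmd 502.0 499.6 theta 83.66834170854271
4.2333 [535.6 479.1  51.4] [ 1.7 -1.4 -0. ]
```

View pics/l1.png

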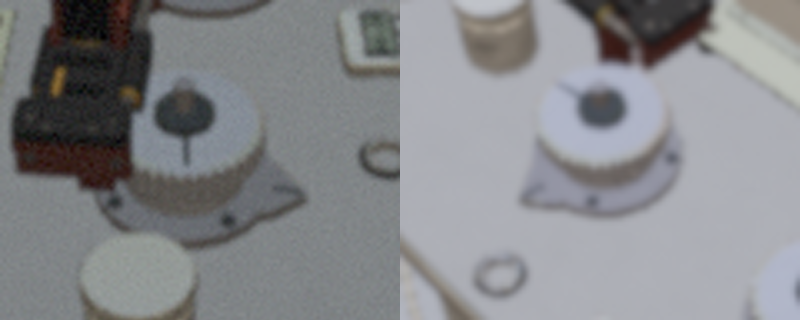

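```bash
python3 path.py 535.5 479.6 8 5 11.7 13.5 3.5 7
```

```text
[[0, 0.55, 0.25, 0, 0, 0, 0], [0, 0.9, 0.6, 0, 0, 0, 0], [0, 1.3, 0.9, 0, 0, 0, 0], [0, 1.75, 1.15, 0, 0, 0, 0], [0, 2.2, 1.35, 0, 0, 0, 0], [0, 2.65, 1.5, 0, 0, 0, 0], [0, 3.15, 1.65, 0, 0, 0, 0], [0, 3.6, 1.9, 0, 0, 0, 0]]
end cmd 499.5 498.6 theta 86.3819095477387
```

servo_tool([
  [[0,0.55,0.25,0,0,0,0],[0,0.9,0.6,0,0,0,0],[0,1.3,0.9,0,0,0,0],[0,1.75,1.15,0,0,0,0],[0,2.2,1.35,0,0,0,0]],
])

```text
t: 4.75
ee_pos: [514.0, 493.0, 51.7]
orientation: [-1.209, 1.208, 1.209]
ft_force: [2.9, 1.9, -0.8]
width: 0.4
```

```bash
python3 look.py 2
```

```text
4.75 [514.  493.   51.7] [ 2.9  1.9 -0.8]
```

View pics/l2.png

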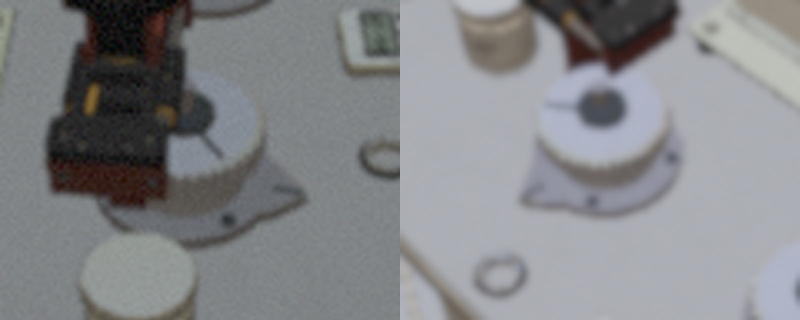

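```bash
python3 path.py 513.5 493.1 8 5 11.7 8 3.5 4.5
```

```text
[[0, 0.6, -0.1, 0, 0, 0, 0], [0, 1.1, 0.05, 0, 0, 0, 0], [0, 1.55, 0.1, 0, 0, 0, 0], [0, 2.1, 0.15, 0, 0, 0, 0], [0, 2.6, 0.15, 0, 0, 0, 0], [0, 3.05, 0.15, 0, 0, 0, 0], [0, 3.6, 0.15, 0, 0, 0, 0], [0, 4.05, 0.15, 0, 0, 0, 0]]
end cmd 473.0 494.6 theta 90.45226130653266
```

servo_tool([
  [[0,0.5,0,0,0,0,0],[0,1.0,0.05,0,0,0,0],[0,1.5,0.1,0,0,0,0],[0,2.0,0.15,0,0,0,0],[0,2.5,0.15,0,0,0,0]],
])

```text
t: 5.27
ee_pos: [489.9, 497.4, 52.0]
orientation: [-1.205, 1.202, 1.21]
ft_force: [2.3, 15.5, -7.2]
width: 0.4
```

```bash
python3 path.py 488.5 494.6 8 5 11.7 8 3.5 4.5; python3 look.py 3
```

```text
[[0, 0.55, -0.0, 0, 0, 0, 0], [0, 1.05, -0.0, 0, 0, 0, 0], [0, 1.5, -0.0, 0, 0, 0, 0], [0, 2.0, -0.1, 0, 0, 0, 0], [0, 2.5, -0.2, 0, 0, 0, 0], [0, 3.0, -0.35, 0, 0, 0, 0], [0, 3.45, -0.5, 0, 0, 0, 0], [0, 3.9, -0.75, 0, 0, 0, 0]]
end cmd 449.5 487.1 theta 120.30150753768845
5.2667 [489.9 497.4  52. ] [ 2.3 15.5 -7.2]
```

View pics/l3.png

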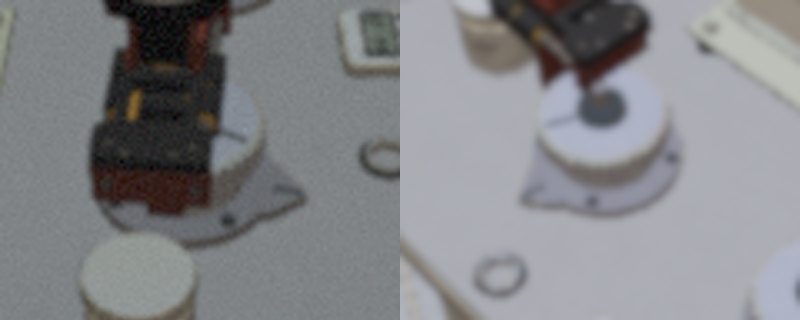

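servo_tool([
  [[0,0.5,0.1,0,0,0,0],[0,1.0,0.1,0,0,0,0],[0,1.5,0.05,0,0,0,0],[0,2.0,-0.05,0,0,0,0],[0,2.5,-0.15,0,0,0,0],[0,3.0,-0.3,0,0,0,0]],
])

```text
t: 5.87
ee_pos: [458.8, 493.0, 52.1]
orientation: [-1.207, 1.206, 1.21]
ft_force: [-0.5, 8.8, -1.7]
width: 0.6
```

```bash
python3 path.py 458.5 491.6 8 5 11.7 8 3 4.5; python3 look.py 4
```

```text
[[0, 0.5, -0.25, 0, 0, 0, 0], [0, 0.9, -0.45, 0, 0, 0, 0], [0, 1.35, -0.75, 0, 0, 0, 0], [0, 1.75, -1.05, 0, 0, 0, 0], [0, 2.05, -1.4, 0, 0, 0, 0], [0, 2.4, -1.8, 0, 0, 0, 0], [0, 2.65, -2.25, 0, 0, 0, 0], [0, 2.9, -2.65, 0, 0, 0, 0]]
end cmd 429.5 465.1 theta 156.4824120603015
5.8667 [458.8 493.   52.1] [-0.5  8.8 -1.7]
```

View pics/l4.png

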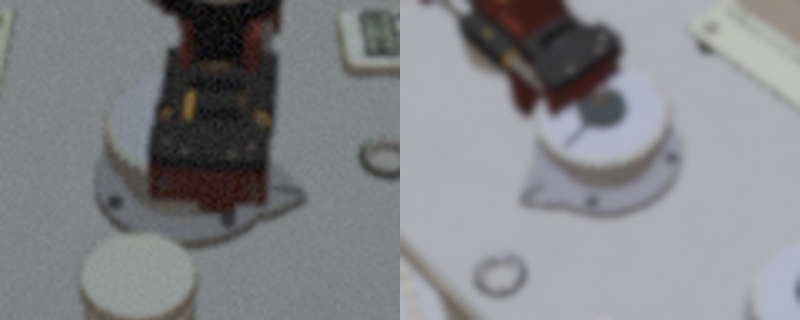

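servo_tool([
  [[0,0.5,-0.25,0,0,0,0],[0,0.9,-0.45,0,0,0,0],[0,1.35,-0.75,0,0,0,0],[0,1.75,-1.05,0,0,0,0],[0,2.05,-1.4,0,0,0,0],[0,2.4,-1.8,0,0,0,0]],
])

```text
t: 6.47
ee_pos: [433.6, 474.2, 52.1]
orientation: [-1.207, 1.209, 1.211]
ft_force: [-4.0, 6.3, 1.2]
width: 0.7
```

```bash
python3 path.py 434.5 473.6 8 5 11.7 8 3 4.5; python3 look.py 5
```

```text
[[0, 0.3, -0.45, 0, 0, 0, 0], [0, 0.5, -0.9, 0, 0, 0, 0], [0, 0.65, -1.4, 0, 0, 0, 0], [0, 0.8, -1.85, 0, 0, 0, 0], [0, 0.9, -2.35, 0, 0, 0, 0], [0, 1.0, -2.8, 0, 0, 0, 0], [0, 1.0, -3.35, 0, 0, 0, 0], [0, 1.0, -3.8, 0, 0, 0, 0]]
end cmd 424.5 435.6 theta 180.0
6.4667 [433.6 474.2  52.1] [-4.   6.3  1.2]
```

View pics/l5.png

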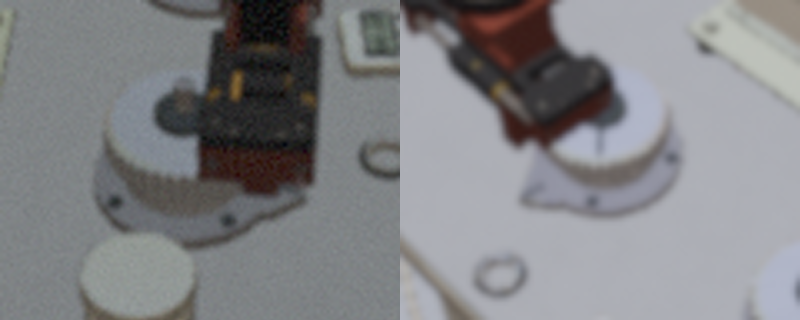

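servo_tool([
  [[0,0.3,-0.45,0,0,0,0],[0,0.5,-0.9,0,0,0,0],[0,0.65,-1.4,0,0,0,0],[0,0.8,-1.85,0,0,0,0],[0,0.9,-2.35,0,0,0,0],[0,1.0,-2.8,0,0,0,0]],
])

```text
t: 7.07
ee_pos: [422.8, 444.3, 51.7]
orientation: [-1.209, 1.213, 1.211]
ft_force: [-5.4, 2.9, 3.6]
width: 0.2
```

```bash
python3 path.py 424.5 445.6 8 5 11.7 8 3 4.5; python3 look.py 6
```

```text
[[0, 0.0, -0.5, 0, 0, 0, 0], [0, 0.0, -1.0, 0, 0, 0, 0], [0, 0.0, -1.5, 0, 0, 0, 0], [0, -0.1, -2.0, 0, 0, 0, 0], [0, -0.2, -2.5, 0, 0, 0, 0], [0, -0.35, -2.95, 0, 0, 0, 0], [0, -0.5, -3.4, 0, 0, 0, 0], [0, -0.75, -3.9, 0, 0, 0, 0]]
end cmd 432.0 406.6 theta 209.39698492462313
7.0667 [422.8 444.3  51.7] [-5.4  2.9  3.6]
```

View pics/l6.png

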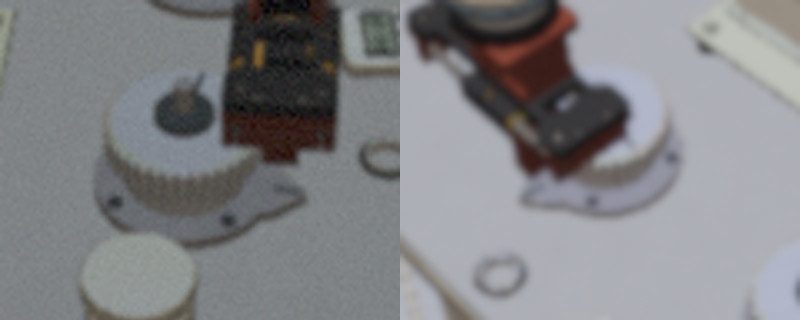

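servo_tool([
  [[0,-0.05,-0.5,0,0,0,0],[0,-0.05,-1.0,0,0,0,0],[0,-0.05,-1.5,0,0,0,0],[0,-0.15,-2.0,0,0,0,0],[0,-0.25,-2.5,0,0,0,0],[0,-0.4,-2.95,0,0,0,0],[0,-0.55,-3.4,0,0,0,0],[0,-0.8,-3.9,0,0,0,0]],
])

```text
t: 7.83
ee_pos: [429.8, 403.9, 51.3]
orientation: [-1.21, 1.217, 1.212]
ft_force: [-6.9, -1.7, 6.1]
width: 0.4
```

```bash
python3 path.py 432.5 406.6 8 5 11.7 8 3 4.5; python3 look.py 7
```

```text
[[0, -0.25, -0.45, 0, 0, 0, 0], [0, -0.55, -0.85, 0, 0, 0, 0], [0, -0.95, -1.2, 0, 0, 0, 0], [0, -1.3, -1.5, 0, 0, 0, 0], [0, -1.7, -1.8, 0, 0, 0, 0], [0, -2.2, -2.0, 0, 0, 0, 0], [0, -2.65, -2.2, 0, 0, 0, 0], [0, -3.1, -2.3, 0, 0, 0, 0]]
end cmd 463.5 383.6 theta 258.24120603015075
7.8333 [429.8 403.9  51.3] [-6.9 -1.7  6.1]
```

View pics/l7.png

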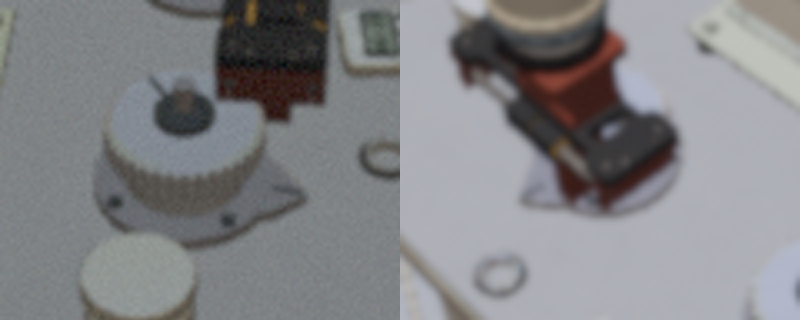

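servo_tool([
  [[0,-0.25,-0.45,0,0,0,0],[0,-0.55,-0.85,0,0,0,0],[0,-0.95,-1.2,0,0,0,0],[0,-1.3,-1.5,0,0,0,0],[0,-1.7,-1.8,0,0,0,0],[0,-2.2,-2.0,0,0,0,0],[0,-2.65,-2.2,0,0,0,0],[0,-3.1,-2.3,0,0,0,0]],
])

```text
t: 8.6
ee_pos: [461.1, 379.5, 50.7]
orientation: [-1.211, 1.219, 1.212]
ft_force: [-5.3, -8.6, 5.5]
width: 0.4
```

```bash
python3 path.py 463.5 383.6 8 5 11.7 8 3 4.5; python3 look.py 8
```

```text
[[0, -0.5, -0.15, 0, 0, 0, 0], [0, -1.0, -0.25, 0, 0, 0, 0], [0, -1.5, -0.25, 0, 0, 0, 0], [0, -2.0, -0.25, 0, 0, 0, 0], [0, -2.5, -0.25, 0, 0, 0, 0], [0, -3.0, -0.25, 0, 0, 0, 0], [0, -3.5, -0.2, 0, 0, 0, 0], [0, -3.95, -0.1, 0, 0, 0, 0]]
end cmd 503.0 382.6 theta 277.6884422110553
8.6 [461.1 379.5  50.7] [-5.3 -8.6  5.5]
```

View pics/l8.png

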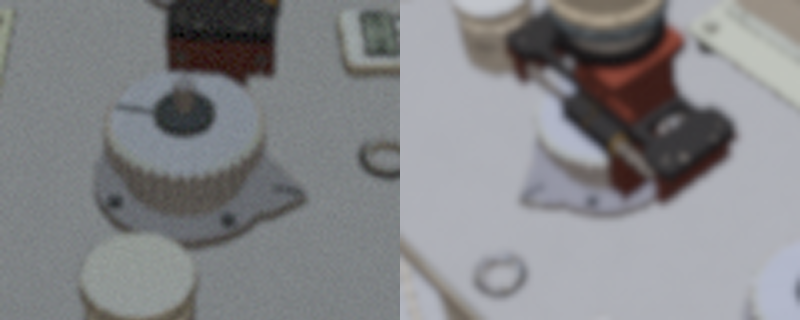

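servo_tool([
  [[0,-0.5,-0.15,0,0,0,0],[0,-1.0,-0.2,0,0,0,0],[0,-1.5,-0.2,0,0,0,0],[0,-2.0,-0.2,0,0,0,0],[0,-2.5,-0.2,0,0,0,0],[0,-3.0,-0.2,0,0,0,0],[0,-3.5,-0.2,0,0,0,0],[0,-3.95,-0.1,0,0,0,0]],
])

```text
t: 9.37
ee_pos: [501.6, 377.2, 50.6]
orientation: [-1.213, 1.219, 1.211]
ft_force: [0.1, -15.5, 2.0]
width: 0.5
```

```bash
python3 path.py 503 382.6 8 5 11.7 8 3 4.5; python3 look.py 9
```

```text
[[0, -0.5, 0.15, 0, 0, 0, 0], [0, -1.0, 0.25, 0, 0, 0, 0], [0, -1.45, 0.45, 0, 0, 0, 0], [0, -1.9, 0.7, 0, 0, 0, 0], [0, -2.3, 1.0, 0, 0, 0, 0], [0, -2.65, 1.3, 0, 0, 0, 0], [0, -3.0, 1.7, 0, 0, 0, 0], [0, -3.3, 2.1, 0, 0, 0, 0]]
end cmd 536.0 403.6 theta 326.08040201005025
9.3667 [501.6 377.2  50.6] [  0.1 -15.5   2. ]
```

View pics/l9.png

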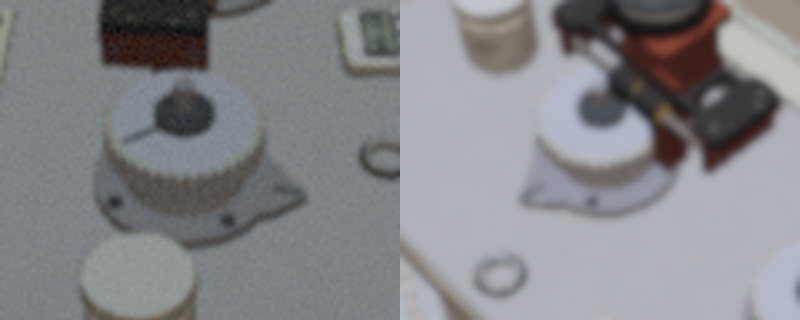

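servo_tool([
  [[0,-0.5,0.2,0,0,0,0],[0,-1.0,0.3,0,0,0,0],[0,-1.45,0.5,0,0,0,0],[0,-1.9,0.7,0,0,0,0],[0,-2.3,1.0,0,0,0,0],[0,-2.65,1.3,0,0,0,0],[0,-3.0,1.7,0,0,0,0],[0,-3.3,2.1,0,0,0,0]],
])

```text
t: 10.13
ee_pos: [537.8, 399.6, 50.8]
orientation: [-1.213, 1.212, 1.207]
ft_force: [9.0, -10.0, -4.5]
width: 0.6
```

```bash
python3 path.py 536 403.6 8 5 11.7 8 3 4.5; python3 look.py 10
```

```text
[[0, -0.3, 0.45, 0, 0, 0, 0], [0, -0.5, 0.9, 0, 0, 0, 0], [0, -0.65, 1.4, 0, 0, 0, 0], [0, -0.75, 1.85, 0, 0, 0, 0], [0, -0.9, 2.35, 0, 0, 0, 0], [0, -0.95, 2.8, 0, 0, 0, 0], [0, -0.95, 3.3, 0, 0, 0, 0], [0, -0.95, 3.8, 0, 0, 0, 0]]
end cmd 545.5 441.6 theta 360.0
10.1333 [537.8 399.6  50.8] [  9.  -10.   -4.5]
```

View pics/l10.png

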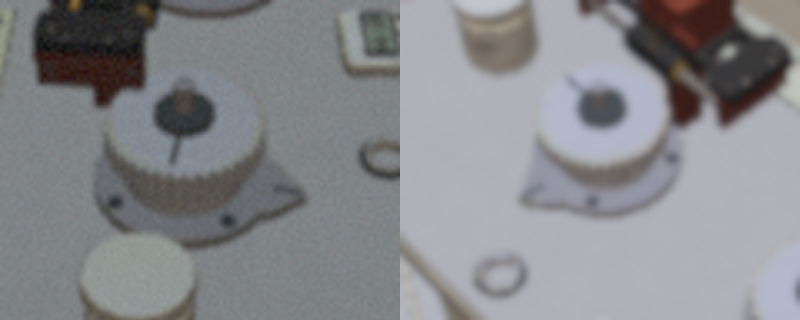

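```bash
cat > ang.py <<'E'
import sys
from h import *
si=ctrl.calibration("side");sc=ctrl.calibration("scene")
x1,y1,x2,y2=map(float,sys.argv[1:5])
a=onz(si,(190+x1/3.333,215+y1/3.333),60)-[484.4,441.6]   # offsets calibrated per camera
b=onz(sc,(170+(x2-400)/4,140+y2/4),60)-[481,430]
for v in(a,b): print(np.degrees(np.arctan2(v[1],v[0]))%360,np.hypot(*v))
E
python3 ang.py 173 163 568 76
```

```text
83.7343653478553 37.28862784068628
82.664136101652 50.41925032246518
```

servo_tool([
  [[0,-0.25,0.5,0,0,0,0],[0,-0.5,0.95,0,0,0,0],[0,-0.65,1.4,0,0,0,0],[0,-0.75,1.85,0,0,0,0],[0,-0.9,2.35,0,0,0,0],[0,-0.95,2.8,0,0,0,0],[0,-0.95,3.3,0,0,0,0],[0,-0.95,3.8,0,0,0,0]],
])

```text
t: 10.9
ee_pos: [548.6, 440.0, 51.4]
orientation: [-1.211, 1.207, 1.207]
ft_force: [11.0, -2.5, -5.8]
width: 0.6
```

```bash
python3 path.py 545.5 441.6 8 5 11.7 8 3 4.5; python3 look.py 11
```

```text
[[0, -0.0, 0.5, 0, 0, 0, 0], [0, 0.1, 1.0, 0, 0, 0, 0], [0, 0.25, 1.5, 0, 0, 0, 0], [0, 0.4, 2.0, 0, 0, 0, 0], [0, 0.55, 2.45, 0, 0, 0, 0], [0, 0.8, 2.85, 0, 0, 0, 0], [0, 1.1, 3.3, 0, 0, 0, 0], [0, 1.4, 3.7, 0, 0, 0, 0]]
end cmd 531.5 478.6 theta 42.96482412060302
10.9 [548.6 440.   51.4] [11.  -2.5 -5.8]
```

View pics/l11.png

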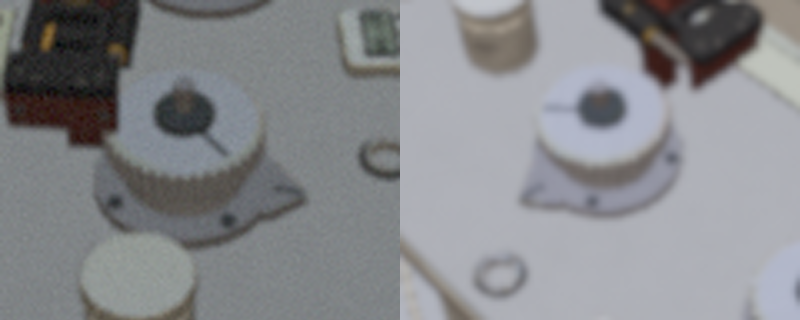

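```bash
python3 ang.py 227 155 545 107
```

```text
136.82057394177522 39.183822842123874
125.60544755550053 45.86360801740247
```

servo_tool([
  [[0,0,0.5,0,0,0,0],[0,0.1,1.0,0,0,0,0],[0,0.25,1.5,0,0,0,0],[0,0.4,2.0,0,0,0,0],[0,0.55,2.45,0,0,0,0],[0,0.7,2.7,0,0,0,0],[0,0.7,2.7,0,0,0,0]],
])

```text
t: 11.58
ee_pos: [541.3, 469.1, 51.7]
orientation: [-1.21, 1.204, 1.208]
ft_force: [10.0, 2.8, -5.8]
width: 0.7
```

```bash
python3 look.py 12
```

```text
11.5833 [541.3 469.1  51.7] [10.   2.8 -5.8]
```

View pics/l12.png

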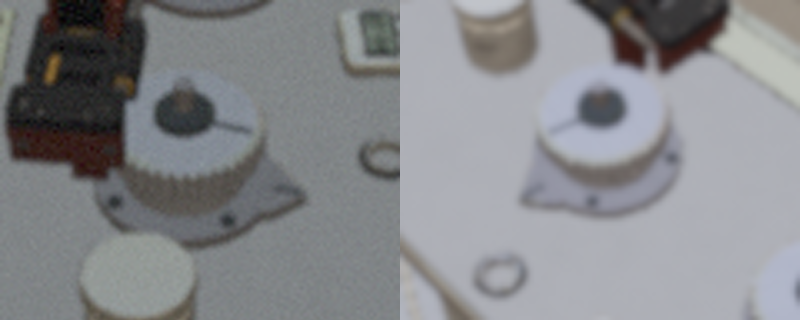

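```bash
python3 ang.py 250 132 549 132; python3 path.py 538.5 468.6 3 4 11.7 8 3 4.5
```

```text
174.0904868096264 41.65700669116214
158.84355207305612 43.148281657391884
[[0, 0.2, 0.35, 0, 0, 0, 0], [0, 0.45, 0.7, 0, 0, 0, 0], [0, 0.75, 1.0, 0, 0, 0, 0]]
end cmd 531.0 478.6 theta 43.41708542713569
```

Run:
```python
from h import *
c=ctrl.calibration("wrist"); np.save("c3.npy",c,allow_pickle=True)
im=ctrl.get_image("wrist")[:,:,::-1]; cv2.imwrite("pics/w3.png",cv2.resize(im,None,fx=1.5,fy=1.5))
```

```text
(no output)
```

View pics/w3.png

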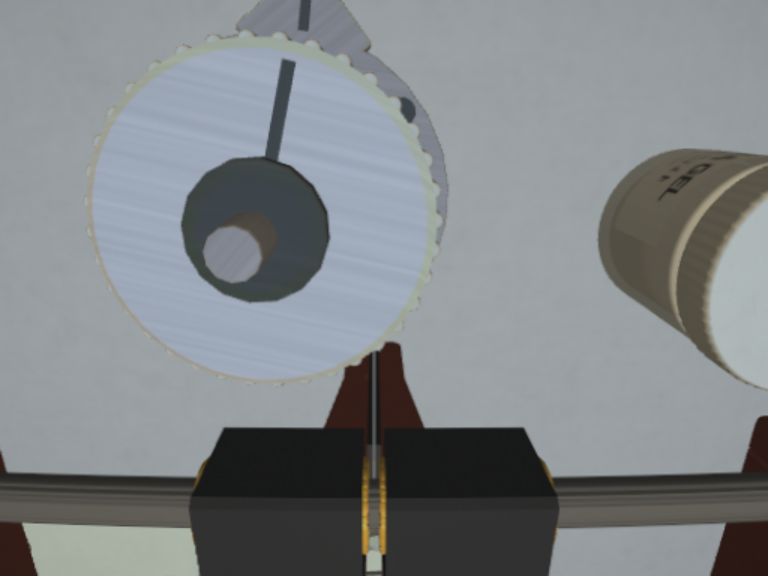

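Run:
```python
from h import *
c=np.load("c3.npy",allow_pickle=True).item()
g=lambda x,y,z:onz(c,((x+.5)/1.5-.5,(y+.5)/1.5-.5),z)
a=lambda v:np.degrees(np.arctan2(v[1],v[0]))%360
A=[484.6,438]
cen=g(264,208,60);print(cen,g(255,229,69),g(233,253,89))
l=g(289,61,60)-g(271,157,60);n=g(306,1,10)-g(303,29,10)
print(a(l),a(g(289,61,60)-cen),a(n),a(g(306,1,10)-A))
```

```text
[480.00841747 439.35662094] [483.99039411 438.57604858] [485.26165966 437.91600676]
166.25213178121996 167.18443522904286 171.59079830242086 172.40622627402706
```

servo_tool([
  [[0,0.1,0.2,0,0,0,0],[0,0.2,0.35,0,0,0,0],[0,0.2,0.35,0,0,0,0],[0,-0.2,0.55,0,0,0,0],[0,-0.8,0.95,0,0,0,0],[0,-1.8,1.5,0,0,0,0],[0,-2.2,1.7,0,0,0,0],[0,-2.2,1.7,0,0,0,0]],
])

```text
t: 12.4
ee_pos: [562.0, 485.1, 51.6]
orientation: [-1.209, 1.209, 1.209]
ft_force: [0.6, -0.8, 0.4]
width: 0.1
```

Run:
```python
from h import *
o=ctrl.get_obs(); print(o['ee_pos'],o['ft_force'])
c=ctrl.calibration("wrist"); np.save("c4.npy",c,allow_pickle=True)
im=ctrl.get_image("wrist")[:,:,::-1]; cv2.imwrite("pics/w4.png",cv2.resize(im,None,fx=1.5,fy=1.5))
```

```text
[562.00046669 485.14103074  51.59924004] [ 0.61322425 -0.8108747   0.35218586]
```

View pics/w4.png

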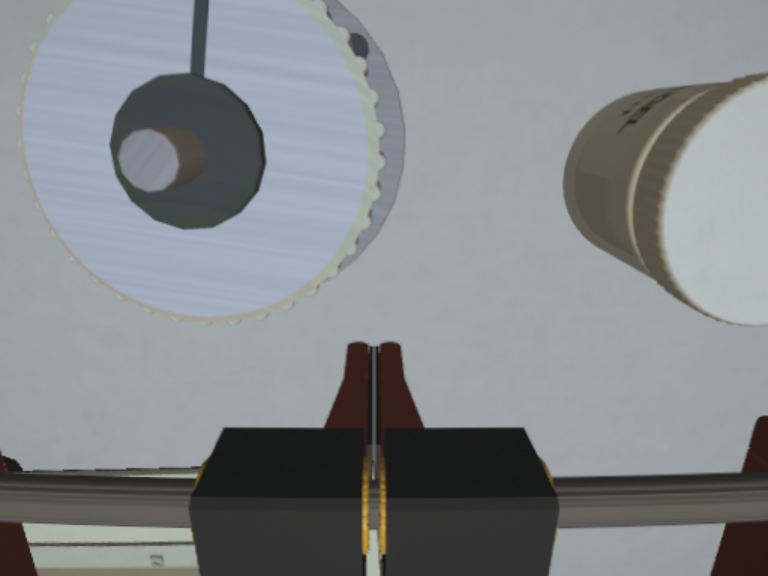

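servo_tool([
  [[-3,0,0,0,0,0,0],[-7,0,0,0,0,0,0],[-11,0,0,0,0,0,0],[-14,1,-1,0,0,0,0],[-16,3,-3,0,0,0,0],[-18,4,-4.5,0,0,0,0],[-18,4,-4.5,0,0,0,0],[-18,4,-4.5,0,0,0,0]],
])

```text
t: 13.12
ee_pos: [521.2, 439.8, 233.1]
orientation: [-1.209, 1.207, 1.209]
ft_force: [0.3, 0.2, -0.5]
width: 0.1
```

servo_tool([
  [[0,0,0,0,0,0,0],[0,0,0,0,0,0,0],[0,0,0,0,0,0,0],[0,0,0,0,0,0,0]],
])

```text
t: 13.45
ee_pos: [521.2, 440.0, 230.1]
orientation: [-1.21, 1.211, 1.21]
ft_force: [-0.2, 0.7, -0.2]
width: 0.5
```

Run:
```python
from h import *
o=ctrl.get_obs(); print(o['ee_pos'],o['ft_force'])
c=ctrl.calibration("wrist"); np.save("c5.npy",c,allow_pickle=True)
im=ctrl.get_image("wrist")[:,:,::-1]; cv2.imwrite("pics/w5f.png",im)
cv2.imwrite("pics/w5.png",cv2.resize(im[30:200,180:320],None,fx=3.5,fy=3.5,interpolation=cv2.INTER_CUBIC))
```

```text
[521.2340341  440.03099965 230.07445096] [-0.1910271   0.66755422 -0.22352447]
```

View pics/w5.png

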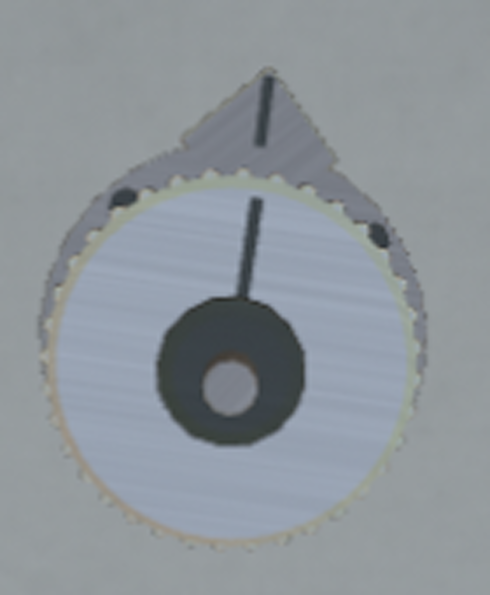

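View pics/w5f.png

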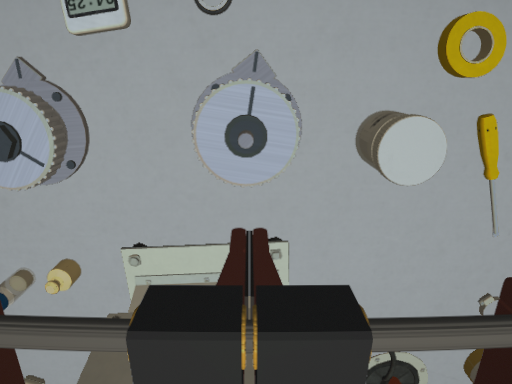

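```bash
python3 -c "
from workcell import ctrl
o=ctrl.get_obs();print(o['qvel'].round(3));print(ctrl.close_job())"
```

```text
[-0.001 -0.007 -0.    -0.002 -0.     0.   ]
the job is handed in; nothing more can be done
None
```

The rod lead-through's ring now stands with its line at the nose for the second time, and the job is handed in at about 13.5 s of the 67 s allowed. No verdict is reported.

- **How it was turned:** I found the rod lead-through's axis at about (485, 438) mm, with the ring at about 3.98 rad to start. With the fingers closed, I rolled the fingertip once round the rim and a little further. The contact force read between about 2 and 16 N whenever I checked it. The ring passed the nose once and then made one more full turn. The hand then moved out and up.
- **Line against the nose:** The last overhead wrist picture has the line at about 171°. The nose is at about 172° from its tip and about 175° from its own engraved line. That is an error of 1 to 4°, against the 14° allowed.
- **Hand clear:** The wrist force was below 1 N, the arm was still, and the tool stood 230 mm above the bench.
- **Loose parts and plug lead-through:** The plug ring and the parts in that picture (jar, timer, centring ring, vial, brass weight) look as they did at the start. I compared them by eye only. I never picked out the blank flange separately.
- **Checks that disagreed:** The side and scene cameras differed by up to 15° on the line's angle near the end (174° and 159°), so I relied on the wrist camera (166°) for the last small push.

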